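Clear the box, pack the plaster ornaments, close the lid

ROBOT

A 6-joint arm with a two-finger parallel gripper is mounted at the origin on the work surface. World frame = base frame: x ahead of the robot, y to its left, z up, the work surface at z = 0. Lengths are in m, angles in rad, forces in N, time in s.
With the tool pointing down it reaches from about 0.275 to 0.825 m from the base axis. Payload 5.2 kg.
Tool frame: the origin (TCP) lies at the very end of the fingers, on their centre line; the grasp point (between the pads) lies env.grip_point_offset behind it (env.grip_point_offset is the distance from the TCP to the grasp point, in m); z points along the fingers, y is the line along which they close (so a half turn about z gives the same grasp; the last joint's range is limited). The gripper opens to 93 mm and grips with 3 to 60 N. Pads are 15 mm wide; open, the fingers measure 128 mm over their backs; the gripper's body (75 mm by 188 mm) begins 65 mm behind the grasp point.
Start: joints at [-1.309, 0.259, 1.535, -0, 1.348, -0.203], TCP at [0.247, -0.492, 0.219] pointing down, gripper open.
Joint ranges: [-3.14, 3.14], [-0.91, 2.08], [0.19, 2.58], [-1.22, 4.36], [0.22, 2.71], [-3.12, 3.12]. Speed limits (rad/s): [2.57, 2.57, 3.14, 3.14, 3.14, 3.14].

INTERFACE

Orientations are given as [roll, pitch, yaw] about the fixed x, y, z axes, in that order (R = Rz(yaw) Ry(pitch) Rx(roll)).
In Python, from workcell import env, capture, camera_params, look_for, trace gives the robot as it stands.
- The arm moves only by the shell command python3 -m handwheel 'ROWS'. ROWS is JSON, a list that holds one entry, the list of rows, each a list of 5 numbers: the shift along the tool's x, y, z each as a share of 0.1 m, from -1 to 1, then the turn about the tool's z as a share of pi/2 rad, from -1 to 1, then the finger opening in mm, from 0 to 93. A call has 1 to 10 rows; each row shifts and turns the commanded pose from where the row before left it, along the tool's axes as they then stand; what a row does not reach is not made up. A row lasts 1/8 s, in which the tool goes at most 62.5 mm and 10.7 degrees, less where a joint would pass 70% of its speed; a pose out of reach is approached as far as the arm can. A call with a number of a shift or a turn outside -1 to 1 is refused whole. A call with a gripper value outside its range is refused whole. The fingers move at their own pace and stop on an object; the grip force is fixed at half the most. Time passes only in rows, so rows that do not move let the fingers close. It gives the time, the measured TCP pose, the force, the opening and the grip force at its end, in the units of the state.
- env.read_state(): the state, without advancing time (a new reading comes with each control period).
- capture(name): name is "side" or "top"; returns the picture (400x640x3 uint8, blue, green, red); there is no depth.
- camera_params(name): a dict with "mtx" (3x3 intrinsics, pixels), "R" (3x3) and "t" (3): a world point X has camera coordinates R X + t. Camera axes: x right, y down, z forward; pixel columns grow to the right and rows downward; lengths in m; the calibration is good to about 2 mm. A picture is of the moment at which its call begins. camera_params takes no time and is no camera call.
- env.hand_in(): hands the job in; it is judged then, once.
Trained networks look in the newest picture that a camera, given by its name, has taken for a name from the list of things; names that differ only in an ending like _2 or _b are one class to them, and where a whole thing is asked for, a point or a joint stands for the part that bears it (a point fixed in the world has none). Each returns a list of dicts, best first, with "conf" (0 to 1); they miss things now and then, are a little off and sometimes report something else, mostly with a low value. They report only what shows in the picture. A call takes as long as a camera call.
- look_for(camera, label): "at" ([x, y, z] in m, in the coordinates of the camera as it stood for that picture, good to about 4 mm: the middle of the surface that is visible of it).
- trace(camera, label): "pixels" (400x640 bool, what is visible of it).
The state is a dict: "time": time; "joint_positions": joint angles; "qd": joint speeds; "effort": joint torques, N m; "position": TCP position; "tool_rot": TCP orientation; "force": force on the tool from outside, world axes, zero at the start; "wrist_torque": the same for the moment, N m; "finger_gap": finger opening in m; "grasp_force": force on a finger pad.
Only numpy, scipy, OpenCV 4.12 (cv2) and the standard library are available. Lean on these libraries where they do the work, as an engineer would, in place of code of your own. Each camera call takes 0.05 s, during which the arm holds its last target. There are 200 camera calls.

TASK

Pack away the plaster ornaments: first clear the wooden box by putting the batten that lies across it and the tin that stands in it onto the cork board, then put every plaster scroll ornament from the bench inside the box, and last lower the lid fully closed without slamming it. Leave the other things on the bench where they are.

Things in the scene. Friction and masses are not known exactly. Their poses are not given: they have to be found in the camera images.
- box: open-topped wooden box with a hinged lid, fixed to the bench: outside 200 (its x) x 310 (its y) x 75 high, walls and floor 8 thick. Origin: centre of its underside; its x axis points to the hinge side (away from the robot), z up
- lid (a joint): angle of the wooden lid, rad: 0 = closed flat on the rim, about 1.65 to 1.82 at the start (standing open, leaning slightly back), limit 1.9. The lid is a flat panel 200 x 310 x 8 with a brass tab 60 wide and 20 long at the middle of its free edge; its hinge is stiff, it stays at any angle and takes about 3 N at the free edge to move
- lid_hinge (a point): middle of the lid's hinge line, at the far (+x) rim of the box, 75.5 above the box's underside; turns with the lid: its x axis points from the free edge to the hinge, its y runs along the hinge, its z is the lid's outer face normal (up when closed)
- lid_edge (a point): middle of the lid's free edge, on its outer (top when closed) face, 200 from the hinge; the brass tab begins here
- board: flat cork board, fixed on the bench to the left of the box, the place for things put aside: 360 (its x) x 180 (its y) x 12 thick. Origin: centre of its underside
- batten: pale wooden batten 360 long (its y) x 30 wide (its x) x 22 thick, at the start lying across the mouth of the box on its rim. Origin: centre of its underside
- tin: rectangular steel tin with a paper label and a black screw cap, at the start standing in the box: 42 (its x) x 60 (its y) x 98 high, plus the cap, 28 in diameter and 13 high, at the middle of its top. Origin: centre of its underside
- cast1: plaster scroll ornament (three to five are present, all alike): base plate 72 long (its x) x 40 wide (its y) x 12, two rolls 24 in diameter and 36 long lying across it, 34 high over all. Origin: centre of its underside
- cast2: plaster scroll ornament (three to five are present, all alike): base plate 72 long (its x) x 40 wide (its y) x 12, two rolls 24 in diameter and 36 long lying across it, 34 high over all. Origin: centre of its underside
- cast3: plaster scroll ornament (three to five are present, all alike): base plate 72 long (its x) x 40 wide (its y) x 12, two rolls 24 in diameter and 36 long lying across it, 34 high over all. Origin: centre of its underside
- cast4: plaster scroll ornament (three to five are present, all alike): base plate 72 long (its x) x 40 wide (its y) x 12, two rolls 24 in diameter and 36 long lying across it, 34 high over all. Origin: centre of its underside
- cast5: plaster scroll ornament (three to five are present, all alike): base plate 72 long (its x) x 40 wide (its y) x 12, two rolls 24 in diameter and 36 long lying across it, 34 high over all. Origin: centre of its underside
- tape: roll of paper tape lying flat among the ornaments, 72 across, 20 high; bystander, not part of the job. Origin: on its underside, middle
- mug: white mug, 80 across, 90 high; bystander, not part of the job. Origin: on its underside, middle
- glue: white plastic glue bottle, 60 across, 160 high, upright; bystander, not part of the job. Origin: on its underside, middle
- brush: brush lying on the bench, 190 long; bystander, not part of the job. Origin: on its underside, middle
- spatula: spatula lying on the bench, 200 long; bystander, not part of the job. Origin: on its underside, middle
- mallet: hammer lying on the bench, 200 long; bystander, not part of the job. Origin: on its underside, middle
- jar: glass jar, 70 across, 90 high, upright; bystander, not part of the job. Origin: on its underside, middle

How it is judged:
On the way, in this order (a step that is already met when the one before it is completed fails the run):
1. the batten and the tin both rest on the board, let go, with the lid still open (x of batten in the frame of board between -0.14 and 0.14 m and y of batten in the frame of board between -0.09 and 0.09 m and z of batten in the frame of board between 0.002 and 0.045 m and x of tin in the frame of board between -0.18 and 0.18 m and y of tin in the frame of board between -0.09 and 0.09 m and z of tin in the frame of board between 0.002 and 0.06 m and contact force between the fingers and batten below 0.1 N and contact force between the fingers and tin below 0.1 N and linear speed of each of tin, batten below 0.03 m/s and value of joint lid above 0.8 rad), for 0.2 s.
2. every ornament lies inside the box, with the lid still open (x of cast1 in the frame of box between -0.092 and 0.092 m and y of cast1 in the frame of box between -0.147 and 0.147 m and z of cast1 in the frame of box between 0 and 0.066 m and x of cast2 in the frame of box between -0.092 and 0.092 m and y of cast2 in the frame of box between -0.147 and 0.147 m and z of cast2 in the frame of box between 0 and 0.066 m and x of cast3 in the frame of box between -0.092 and 0.092 m and y of cast3 in the frame of box between -0.147 and 0.147 m and z of cast3 in the frame of box between 0 and 0.066 m and x of cast4 in the frame of box between -0.092 and 0.092 m and y of cast4 in the frame of box between -0.147 and 0.147 m and z of cast4 in the frame of box between 0 and 0.066 m and x of cast5 in the frame of box between -0.092 and 0.092 m and y of cast5 in the frame of box between -0.147 and 0.147 m and z of cast5 in the frame of box between 0 and 0.066 m and value of joint lid above 0.8 rad), for 0.2 s.
At the end, for the whole second after the job is handed in: the batten and the tin rest on the board (their origins over it), every ornament present lies inside the box below its rim, the lid is closed to within 0.05 rad, all at rest (x of batten in the frame of board between -0.14 and 0.14 m and y of batten in the frame of board between -0.09 and 0.09 m and z of batten in the frame of board between 0.002 and 0.045 m and x of tin in the frame of board between -0.18 and 0.18 m and y of tin in the frame of board between -0.09 and 0.09 m and z of tin in the frame of board between 0.002 and 0.06 m and x of cast1 in the frame of box between -0.092 and 0.092 m and y of cast1 in the frame of box between -0.147 and 0.147 m and z of cast1 in the frame of box between 0 and 0.066 m and x of cast2 in the frame of box between -0.092 and 0.092 m and y of cast2 in the frame of box between -0.147 and 0.147 m and z of cast2 in the frame of box between 0 and 0.066 m and x of cast3 in the frame of box between -0.092 and 0.092 m and y of cast3 in the frame of box between -0.147 and 0.147 m and z of cast3 in the frame of box between 0 and 0.066 m and x of cast4 in the frame of box between -0.092 and 0.092 m and y of cast4 in the frame of box between -0.147 and 0.147 m and z of cast4 in the frame of box between 0 and 0.066 m and x of cast5 in the frame of box between -0.092 and 0.092 m and y of cast5 in the frame of box between -0.147 and 0.147 m and z of cast5 in the frame of box between 0 and 0.066 m and linear speed of each of cast1, cast2, cast3, cast4, cast5, tin, batten below 0.03 m/s and value of joint lid below 0.05 rad); the robot touches nothing.
It fails at once if the lid is slammed (closing faster than 2.5 rad/s) (velocity of joint lid below -2.5 rad/s).
It fails at once if a bystander is moved by more than 60 mm (distance of any of tape, mug, glue, brush, spatula, mallet, jar from where it was at the start of the episode above 0.06 m).
Of cast1, cast2, cast3, cast4, cast5 only 3 to 5 are there at a start; the rules pass over those that are not, and their reading is None.
At some moment in a run one of cast1, cast2, cast3, cast4, cast5 may be knocked a few centimetres aside while the robot is not near it.
Once in a run the grip may slacken for a moment while it holds something.
It also fails if it takes over 210 s, if anything falls off the work surface, if the arm or the gripper's body presses on something with over 40 N, if the wrist force passes 120 N, or if a joint passes its speed limit or range.

## Working session

There is one attempt and no reset: what is moved stays moved. The work goes in short steps, Python scripts to look and compute and a shell command to move; the robot and the scene stay as the last step left them, time stands still between calls to the robot, and variables do not carry over. Pictures are saved under pics/ and viewed, at most 14 in all, crops included, and the job is handed in when it is done.

```bash
ls; mkdir -p pics; cat > h.py <<'E'
import numpy as np, cv2
from workcell import env, capture, camera_params, look_for, trace
def world(cam,p):
    c=camera_params(cam); return np.array(c["R"]).T@(np.array(p)-np.array(c["t"]))
def proj(cam,X):
    c=camera_params(cam); q=np.array(c["mtx"])@(np.array(c["R"])@np.array(X)+np.array(c["t"])); return q[:2]/q[2]
def onplane(cam,uv,z):
    c=camera_params(cam);R=np.array(c["R"]);t=np.array(c["t"])
    d=R.T@np.linalg.inv(np.array(c["mtx"]))@np.array([uv[0],uv[1],1.]);o=-R.T@t
    return o+d*(z-o[2])/d[2]
E
python3 - <<'E'
from h import *
np.set_printoptions(precision=3,suppress=True)
for c in("side","top"):
    im=capture(c); cv2.imwrite(f"pics/{c}0.png",im)
    p=camera_params(c); print(c,-np.array(p["R"]).T@np.array(p["t"]))
    for l in ["box","lid","lid_edge","board","batten","tin","cast1","tape","mug","glue","brush","spatula","mallet","jar"]:
        print(l,[(world(c,d["at"]).round(3).tolist(),round(d["conf"],2)) for d in look_for(c,l)][:6])
s=env.read_state(); print(s, env.grip_point_offset)
E
```

```text
pics
side [-0.402 -0.94   1.106]
box [([0.564, -0.01, 0.038], 0.98)]
lid [([0.639, -0.017, 0.093], 0.69), ([0.563, -0.012, 0.041], 0.6)]
lid_edge [([0.632, -0.019, 0.092], 0.61)]
board [([0.597, 0.322, 0.012], 0.67)]
batten [([0.458, 0.012, 0.094], 0.83)]
tin [([0.57, -0.002, 0.071], 0.57)]
cast1 [([0.418, -0.379, 0.028], 0.63)]
tape [([0.499, -0.477, 0.018], 0.7)]
mug []
glue []
brush [([0.304, -0.196, 0.015], 0.79), ([0.305, -0.393, 0.003], 0.31)]
spatula [([0.304, -0.395, 0.002], 0.62)]
mallet []
jar []
top [0.413 0.025 1.224]
box [([0.504, -0.479, 0.018], 0.63)]
lid [([0.466, 0.028, 0.092], 0.71), ([0.657, 0.013, 0.196], 0.67)]
lid_edge [([0.654, 0.017, 0.195], 0.71)]
board [([0.479, 0.334, 0.009], 0.74)]
batten [([0.466, 0.029, 0.095], 0.82)]
tin [([0.584, 0.003, 0.102], 0.89)]
cast1 [([0.425, -0.369, 0.028], 0.75), ([0.419, -0.265, 0.024], 0.7), ([0.633, -0.306, 0.029], 0.66)]
tape [([0.503, -0.479, 0.019], 0.53)]
mug [([0.785, -0.062, 0.042], 0.72), ([0.654, 0.017, 0.195], 0.67), ([0.762, 0.186, 0.022], 0.19)]
glue [([0.442, 0.498, 0.108], 0.58)]
brush [([0.314, -0.196, 0.014], 0.57), ([0.759, 0.187, 0.019], 0.23)]
spatula []
mallet [([0.759, 0.187, 0.019], 0.67), ([0.428, -0.37, 0.024], 0.45)]
jar [([0.582, 0.488, 0.088], 0.65), ([0.463, 0.029, 0.093], 0.49)]
{'time': 1.5, 'joint_positions': array([-1.309,  0.259,  1.535,  0.   ,  1.348, -0.203]), 'qd': array([ 0.   , -0.001, -0.002,  0.   ,  0.001, -0.003]), 'effort': array([ -0.002, -43.719, -28.431,   0.072,   0.031,  -0.   ]), 'position': array([ 0.247, -0.492,  0.219]), 'tool_rot': array([-3.142, -0.   ,  0.465]), 'force': array([-0.045,  0.2  ,  0.578]), 'wrist_torque': array([0.01 , 0.054, 0.022]), 'grasp_force': 0.0, 'finger_gap': 0.09273892558084285} 0.0188
```

View pics/top0.png

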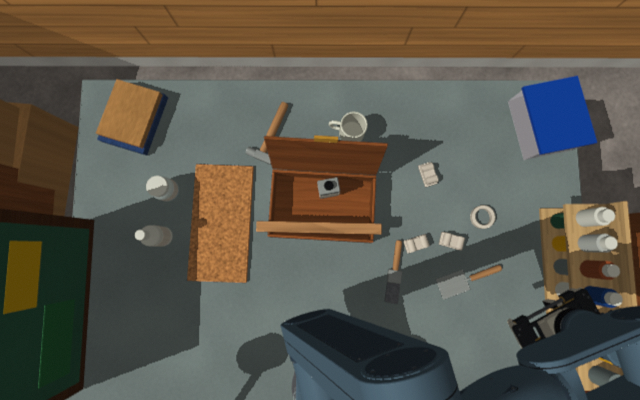

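View pics/side0.png

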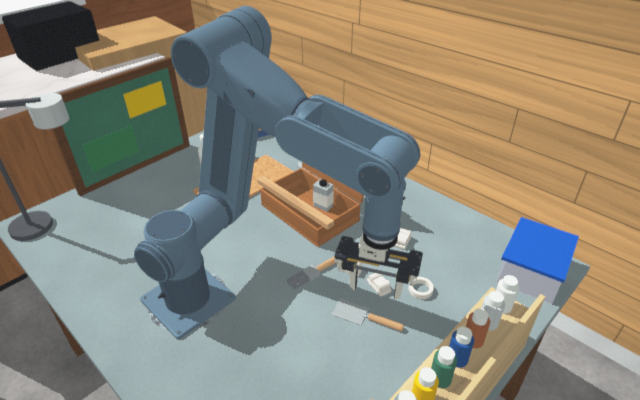

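The top view shows the box at (325,190) with the batten along its near rim at (320,228) and the tin at (328,187). The board is at (222,222). Casts are at (416,242), (452,240) and (429,174), with the tape at (483,217). In the side view the arm hides part of the scene. Next I'll get the yaw angles from the masks.

```bash
cat >> h.py <<'E'
np.set_printoptions(precision=3,suppress=True)
def rect(cam,mask,z):
    "min-area rectangle of a mask laid on the plane z: centre, long, short, yaw of the long side (deg), mod 180"
    cs,_=cv2.findContours(mask.astype(np.uint8),cv2.RETR_EXTERNAL,cv2.CHAIN_APPROX_NONE)
    c=max(cs,key=cv2.contourArea)[:,0,:]
    P=np.array([onplane(cam,p,z)[:2] for p in c],np.float32)
    b=cv2.boxPoints(cv2.minAreaRect(P*1000))/1000
    e=[b[1]-b[0],b[2]-b[1]]; e.sort(key=np.linalg.norm)
    return b.mean(0).round(3),round(float(np.linalg.norm(e[1])),3),round(float(np.linalg.norm(e[0])),3),round(float(np.degrees(np.arctan2(e[1][1],e[1][0])))%180,1),len(c)
def find(cam,label,z,n=6):
    for d in trace(cam,label)[:n]: print(cam,label,round(d["conf"],2),rect(cam,d["pixels"],z),proj(cam,[*rect(cam,d["pixels"],z)[0],z]).round())
E
python3 - <<'E'
from h import *
capture("top");capture("side")
find("top","box",.075);find("top","lid",.075);find("top","board",.012);find("top","batten",.097);find("top","tin",.106);find("top","cast1",.03);find("top","lid_edge",.27)
find("side","batten",.097);find("side","board",.012);find("side","tin",.1)
E
```

```text
top box 0.7 (array([0.612, 0.014], dtype=float32), 0.363, 0.26, 88.5, 385) [325. 179.]
top lid 0.87 (array([0.687, 0.013], dtype=float32), 0.37, 0.11, 86.5, 286) [325. 154.]
top board 0.58 (array([0.489, 0.335], dtype=float32), 0.36, 0.183, 178.0, 338) [220. 222.]
top batten 0.83 (array([0.466, 0.032], dtype=float32), 0.358, 0.031, 88.5, 266) [319. 228.]
top batten 0.51 (array([0.785, 0.154], dtype=float32), 0.113, 0.027, 156.7, 76) [277. 120.]
top tin 0.89 (array([0.579, 0.004], dtype=float32), 0.061, 0.053, 99.5, 67) [328. 188.]
top cast1 0.74 (array([ 0.42 , -0.261], dtype=float32), 0.072, 0.04, 107.8, 60) [415. 244.]
top cast1 0.59 (array([ 0.427, -0.37 ], dtype=float32), 0.073, 0.042, 73.4, 67) [451. 241.]
top lid_edge 0.66 (array([0.641, 0.016], dtype=float32), 0.304, 0.091, 86.3, 285) [324. 154.]
top lid_edge 0.31 (array([ 0.425, -0.29 ], dtype=float32), 0.058, 0.036, 71.3, 64) [451. 241.]
side batten 0.58 (array([0.456, 0.024], dtype=float32), 0.366, 0.049, 89.5, 154) [293. 201.]
side board 0.57 (array([0.557, 0.332], dtype=float32), 0.232, 0.186, 0.7, 132) [259. 173.]
side tin 0.78 (array([ 0.551, -0.027], dtype=float32), 0.165, 0.069, 44.5, 73) [323. 194.]
side tin 0.19 (array([0.455, 0.025], dtype=float32), 0.373, 0.047, 87.8, 157) [292. 200.]
```

```bash
cat >> h.py <<'E'
def go(x,y,z,yawdeg):
    "work out: turn share, then shift shares in tool axes after the turn, with number of rows needed"
    s=env.read_state(); p=s["position"]; y0=np.degrees(s["tool_rot"][2])
    d=(yawdeg-y0+180)%360-180; a=np.radians(yawdeg); v=np.array([x,y,z])-p
    t=np.array([v@[np.cos(a),np.sin(a),0],v@[np.sin(a),-np.cos(a),0],-v[2]])*10
    print("t",round(s["time"],1),"pos",p,"yaw",round(y0,1),"turn",round(-d/90,3),"rows",round(abs(d)/10.5,1),"shift",t,"rows",round(np.linalg.norm(t)/.6,1),"gap",round(s["finger_gap"]*1000,1),"grip",round(s["grasp_force"],1),"F",s["force"].round(1))
E
python3 -m handwheel '[[[0,0,0,-0.1,93],[0,0,0,-0.1,93],[0,0,0,-0.1,93],[0,0,0,-0.1,93],[0,0,0,-0.1,93],[0,0,0,-0.1,93],[0,0,0,-0.09,93],[0,0,0,0,93]]]'
python3 -m handwheel '[[[0.5,0.2,0,0,93],[0.5,0.2,0,0,93],[0.5,0.2,0,0,93],[0.5,0.2,0,0,93],[0.5,0.2,0,0,93],[0.5,0.2,0,0,93],[0.5,0.2,0,0,93],[0.5,0.2,0,0,93],[0.5,0.2,0,0,93],[0.5,0.2,0,0,93]]]'
python3 - <<'E'
from h import *
go(.466,.03,.13,88.5)
for u in [(269,238),(374,242),(272,170),(377,178)]: print(onplane("top",u,.075))
cv2.imwrite("pics/side1.png",capture("side"))
find("side","cast1",.03); find("side","tape",.02)
E
```

```text
time: 3.1
position: [0.2466, -0.4916, 0.2187]
tool_rot: [3.142, -0.0, 1.547]
force: [0.2, 0.8, 0.5]
finger_gap: 0.0932
grasp_force: 0.0
time: 4.35
position: [0.4582, 0.0055, 0.219]
tool_rot: [3.141, 0.0, 1.545]
force: [1.2, -1.3, 0.2]
finger_gap: 0.0931
grasp_force: 0.0
t 4.3 pos [0.458 0.005 0.219] yaw 88.5 turn 0.0 rows 0.0 shift [0.247 0.072 0.89 ] rows 1.5 gap 93.1 grip 0.0 F [ 1.2 -1.3  0.2]
[0.438 0.176 0.075]
[ 0.425 -0.129  0.075]
[0.638 0.17  0.075]
[ 0.614 -0.142  0.075]
side cast1 0.79 (array([ 0.622, -0.317], dtype=float32), 0.095, 0.043, 19.1, 54) [402. 238.]
side cast1 0.6 (array([ 0.486, -0.481], dtype=float32), 0.085, 0.066, 33.5, 67) [420. 287.]
side cast1 0.57 (array([ 0.411, -0.277], dtype=float32), 0.074, 0.061, 106.9, 60) [351. 266.]
side cast1 0.55 (array([ 0.416, -0.384], dtype=float32), 0.083, 0.054, 76.3, 58) [379. 283.]
side cast1 0.17 (array([0.856, 0.165], dtype=float32), 0.624, 0.265, 45.0, 233) [340. 155.]
side tape 0.88 (array([ 0.496, -0.478], dtype=float32), 0.084, 0.07, 35.6, 65) [421. 287.]
```

View pics/side1.png

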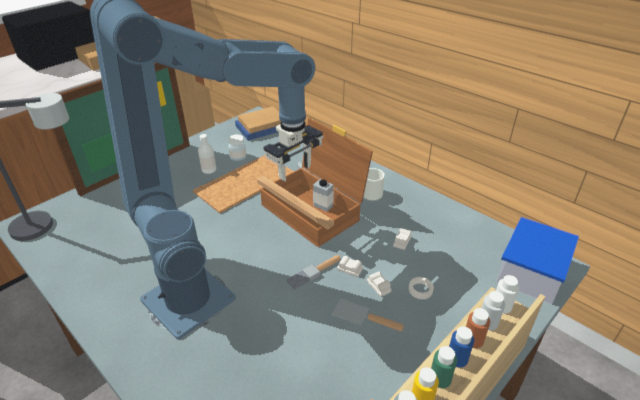

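Side view: casts at (402,238), (350,266) and (378,283), tape at (421,287), and nothing else of that kind in sight. Now I'll descend on the batten.

```bash
python3 -m handwheel '[[[0.25,0.07,0.4,0,93],[0,0,0.5,0,93],[0,0,0.3,0,93],[0,0,0.2,0,93],[0,0,0,0,93]]]'
python3 - <<'E'
from h import *
go(.466,.03,.078,88.5)
E
python3 -m handwheel '[[[0,0,0,0,20],[0,0,0,0,20],[0,0,0,0,20],[0,0,0,0,20],[0,0,0,0,20]]]'
```

```text
time: 5.12
position: [0.4636, 0.0275, 0.0775]
tool_rot: [-3.138, -0.0, 1.545]
force: [-0.7, 0.1, 0.8]
finger_gap: 0.0929
grasp_force: 0.0
t 5.1 pos [0.464 0.028 0.077] yaw 88.5 turn 0.001 rows 0.0 shift [ 0.026  0.023 -0.005] rows 0.1 gap 92.9 grip 0.0 F [-0.7  0.1  0.8]
time: 5.75
position: [0.4652, 0.0287, 0.0788]
tool_rot: [3.141, 0.0, 1.549]
force: [-0.1, 0.7, 0.8]
finger_gap: 0.0475
grasp_force: 0.0
```

```bash
python3 -m handwheel '[[[0,0,0,0,20],[0,0,0,0,20],[0,0,0,0,20],[0,0,0,0,20],[0,0,-0.15,0,20],[0,0,-0.3,0,20],[0,0,-0.4,0,20],[0,0,-0.35,0,20],[0,0,0,0,20]]]'
python3 - <<'E'
from h import *
go(.485,.285,.2,-2)
E
```

```text
time: 6.88
position: [0.4666, 0.0284, 0.2008]
tool_rot: [3.137, 0.001, 1.549]
force: [0.8, 0.1, -0.8]
finger_gap: 0.0299
grasp_force: 30.0
t 6.9 pos [0.467 0.028 0.201] yaw 88.7 turn 1.008 rows 8.6 shift [ 0.094 -2.571  0.008] rows 4.3 gap 29.9 grip 30.0 F [ 0.8  0.1 -0.8]
```

```bash
python3 -m handwheel '[[[0.3,0.03,0,0,20],[0.4,0.03,0,0,20],[0.4,0.03,0,0,20],[0.4,0.03,0,0,20],[0.4,0.03,0,0,20],[0.4,0.03,0,0,20],[0.27,0,0,0,20],[0,0,0,0,20]]]'
python3 -m handwheel '[[[0,0,0,0.1,20],[0,0,0,0.1,20],[0,0,0,0.1,20],[0,0,0,0.1,20],[0,0,0,0.1,20],[0,0,0,0.1,20],[0,0,0,0.1,20],[0,0,0,0.1,20],[0,0,0,0.1,20],[0,0,0,0.1,20]]]'
python3 - <<'E'
from h import *
capture("top"); find("top","batten",.215); find("top","board",.012)
go(.485,.285,.2,-2)
E
```

```text
time: 7.88
position: [0.4874, 0.2864, 0.1961]
tool_rot: [-3.138, 0.001, 1.551]
force: [-0.1, -0.2, -0.7]
finger_gap: 0.0301
grasp_force: 30.0
time: 9.12
position: [0.4882, 0.2836, 0.1971]
tool_rot: [3.14, 0.002, -0.028]
force: [0.4, 0.3, -1.0]
finger_gap: 0.0299
grasp_force: 30.0
top batten 0.88 (array([0.601, 0.276], dtype=float32), 0.137, 0.04, 179.7, 123) [224. 174.]
top batten 0.62 (array([ 0.598, -0.255], dtype=float32), 0.057, 0.038, 18.4, 61) [428. 175.]
top board 0.57 (array([0.385, 0.281], dtype=float32), 0.157, 0.066, 177.7, 132) [237. 256.]
t 9.3 pos [0.488 0.284 0.198] yaw -1.2 turn 0.009 rows 0.1 shift [-0.033 -0.009 -0.025] rows 0.1 gap 29.3 grip 30.0 F [-0.2  0.6 -1.3]
```

```bash
python3 -m handwheel '[[[0,0,0.3,0,20],[0,0,0.5,0,20],[0,0,0.5,0,20],[0,0,0.3,0,20],[0,0,0.12,0,20],[0,0,0.05,0,20],[0,0,0.04,0,20],[0,0,0,0,20],[0,0,0,0,20]]]'
python3 -m handwheel '[[[0,0,0,0,80],[0,0,0,0,80],[0,0,0,0,80],[0,0,0,0,80],[0,0,-0.2,0,80],[0,0,-0.4,0,80],[0,0,-0.6,0,80],[0,0,-0.6,0,80],[0,0,-0.2,0,80],[0,0,0,0,80]]]'
python3 - <<'E'
from h import *
go(.485,.285,.2,-2)
E
```

```text
time: 10.4
position: [0.4894, 0.2854, 0.0185]
tool_rot: [-3.141, -0.002, -0.022]
force: [-0.3, 0.0, -1.2]
finger_gap: 0.0296
grasp_force: 30.0
time: 11.65
position: [0.4898, 0.2856, 0.2196]
tool_rot: [-3.14, -0.004, -0.022]
force: [-0.2, 0.6, -0.5]
finger_gap: 0.0797
grasp_force: 0.0
t 11.7 pos [0.49  0.286 0.22 ] yaw -1.3 turn 0.008 rows 0.1 shift [-0.048  0.007  0.196] rows 0.3 gap 79.7 grip 0.0 F [-0.2  0.6 -0.5]
```

```bash
python3 - <<'E'
from h import *
im=capture("top"); cv2.imwrite("pics/top2.png",cv2.resize(im[120:290,200:520],None,fx=2.5,fy=2.5,interpolation=cv2.INTER_CUBIC)[:,:800]);capture("side")
find("top","tin",.1);find("top","cast1",.03);find("top","batten",.034);find("top","board",.012)
for c in("top","side"): print([world(c,d["at"]) for d in look_for(c,"tin")[:1]])
for d in trace("side","tin")[:1]:
    ys,xs=np.nonzero(d["pixels"]); print(xs.min(),xs.max(),ys.min(),ys.max())
go(.58,0,.2,0)
E
```

```text
top tin 0.62 (array([0.581, 0.005], dtype=float32), 0.065, 0.054, 100.2, 68) [328. 188.]
top tin 0.59 (array([0.582, 0.02 ], dtype=float32), 0.356, 0.305, 86.0, 419) [323. 187.]
top cast1 0.86 (array([ 0.632, -0.306], dtype=float32), 0.069, 0.044, 16.5, 59) [428. 175.]
top cast1 0.65 (array([ 0.419, -0.262], dtype=float32), 0.069, 0.038, 107.9, 57) [416. 244.]
top batten 0.56 (array([ 0.337, -0.195], dtype=float32), 0.186, 0.043, 171.5, 138) [395. 272.]
top board 0.86 (array([0.612, 0.359], dtype=float32), 0.112, 0.11, 89.8, 118) [213. 182.]
[array([0.584, 0.001, 0.1  ])]
[array([ 0.565, -0.009,  0.072])]
313 333 179 210
t 12.1 pos [0.489 0.285 0.217] yaw -1.3 turn -0.014 rows 0.1 shift [0.915 2.85  0.167] rows 5.0 gap 79.7 grip 0.0 F [-0.3  0.2 -0.7]
```

View pics/top2.png

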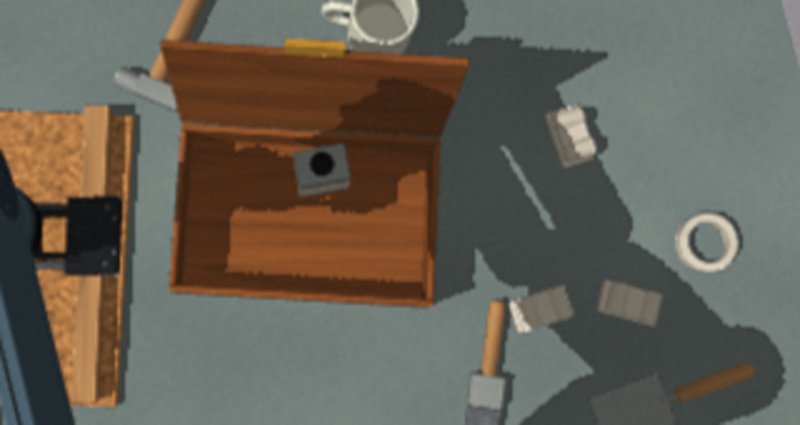

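Crop: the tin's cap is at crop (321,163) and its long side runs at about 100°. Box rim corners are at crop (180,126), (440,137), (434,305) and (172,290). The batten lies flat on the board.

```bash
python3 - <<'E'
from h import *
f=lambda u,z:onplane("top",(u[0]/2.5+200-.3,u[1]/2.5+120-.3),z)
print("cap",f((321,163),.119))
c=np.array([f(u,.075) for u in[(180,126),(440,137),(434,305),(172,290)]]);print(c,c.mean(0))
print("lid edge",f((162,42),.27),f((468,60),.27))
from scipy.optimize import least_squares
d=trace("side","tin")[0]["pixels"];ys,xs=np.nonzero(d);k=ys==ys.min();print("side cap top px",xs[k].mean(),ys.min(),"pred",proj("side",f((321,163),.119)))
go(*f((321,163),.119)[:2],.2,10.5)
E
```

```text
cap [0.586 0.004 0.119]
[[ 0.638  0.171  0.075]
 [ 0.624 -0.138  0.075]
 [ 0.426 -0.127  0.075]
 [ 0.444  0.178  0.075]] [0.533 0.021 0.075]
lid edge [0.685 0.165 0.27 ] [ 0.666 -0.14   0.27 ]
side cap top px 323.0 179 pred [323.454 181.31 ]
t 12.2 pos [0.489 0.285 0.217] yaw -1.3 turn -0.131 rows 1.1 shift [0.45  2.937 0.17 ] rows 5.0 gap 80.1 grip 0.0 F [ 0.7  0.1 -0.2]
```

```bash
python3 -m handwheel '[[[0,0,0,-0.066,93],[0,0,0,-0.066,93],[0.08,0.5,0,0,93],[0.08,0.5,0,0,93],[0.08,0.5,0,0,93],[0.08,0.5,0,0,93],[0.08,0.5,0,0,93],[0.05,0.43,0,0,93],[0,0,0.3,0,93],[0,0,0,0,93]]]'
python3 - <<'E'
from h import *
go(.586,.003,.066,10.5)
E
```

```text
time: 13.4
position: [0.5853, 0.0051, 0.1852]
tool_rot: [-3.139, 0.005, 0.184]
force: [0.2, 0.6, 0.2]
finger_gap: 0.0928
grasp_force: 0.0
t 13.4 pos [0.585 0.005 0.185] yaw 10.5 turn 0.0 rows 0.0 shift [0.003 0.022 1.192] rows 2.0 gap 92.8 grip 0.0 F [0.2 0.6 0.2]
```

```bash
python3 -m handwheel '[[[0,0.02,0.3,0,93],[0,0,0.4,0,93],[0,0,0.3,0,93],[0,0,0.19,0,93],[0,0,0,0,93],[0,0,0,0,50],[0,0,0,0,50],[0,0,0,0,50],[0,0,0,0,50],[0,0,0,0,50]]]'
python3 -m handwheel '[[[0,0,0,0,50],[0,0,0,0,50],[0,0,-0.2,0,50],[0,0,-0.4,0,50],[0,0,-0.5,0,50],[0,0,-0.4,0,50],[0,0,0,0,50]]]'
python3 - <<'E'
from h import *
go(.5,.37,.215,88)
go(.5,.37,.215,0)
E
```

```text
time: 14.65
position: [0.5876, 0.0037, 0.0693]
tool_rot: [-3.141, -0.001, 0.185]
force: [-0.8, 2.5, 4.4]
finger_gap: 0.06
grasp_force: 30.0
time: 15.52
position: [0.5892, 0.0029, 0.2214]
tool_rot: [3.139, -0.006, 0.185]
force: [0.3, 0.9, -3.7]
finger_gap: 0.0601
grasp_force: 30.0
t 15.5 pos [0.589 0.003 0.221] yaw 10.6 turn -0.86 rows 7.4 shift [ 3.637 -1.019  0.064] rows 6.3 gap 60.1 grip 30.0 F [ 0.3  0.9 -3.7]
t 15.5 pos [0.589 0.003 0.221] yaw 10.6 turn 0.118 rows 1.0 shift [-0.892 -3.671  0.064] rows 6.3 gap 60.1 grip 30.0 F [ 0.3  0.9 -3.7]
```

```bash
python3 -m handwheel '[[[-0.2,-0.2,0,0,50],[0,-0.4,0,0,50],[0,-0.5,0,0,50],[0,-0.5,0,0,50],[0,-0.5,0,0,50],[0,-0.5,0,0,50],[0,-0.5,0,0,50],[0,-0.4,0,0,50],[0,-0.2,0,0,50],[0,0,0,0,50]]]'
python3 -m handwheel '[[[0,0,0,-0.1,50],[0,0,0,-0.1,50],[0,0,0,-0.1,50],[0,0,0,-0.1,50],[0,0,0,-0.1,50],[0,0,0,-0.1,50],[0,0,0,-0.1,50],[0,0,0,-0.1,50],[0,0,0,-0.06,50],[0,0,0,0,50]]]'
python3 - <<'E'
from h import *
go(.5,.365,.074,88)
E
```

```text
time: 16.77
position: [0.4985, 0.3639, 0.2165]
tool_rot: [3.14, 0.003, 0.187]
force: [0.3, 0.5, -2.4]
finger_gap: 0.0598
grasp_force: 30.0
time: 18.02
position: [0.4999, 0.3617, 0.2179]
tool_rot: [-3.141, 0.001, 1.533]
force: [-0.0, -0.4, -2.3]
finger_gap: 0.0596
grasp_force: 30.0
t 18.0 pos [0.5   0.362 0.218] yaw 87.9 turn -0.002 rows 0.0 shift [ 0.033 -0.001  1.439] rows 2.4 gap 59.6 grip 30.0 F [-0.  -0.4 -2.3]
```

```bash
python3 -m handwheel '[[[0.04,0,0.3,0,50],[0,0,0.4,0,50],[0,0,0.4,0,50],[0,0,0.2,0,50],[0,0,0.05,0,50],[0,0,0.05,0,50],[0,0,0.02,0,50],[0,0,0,0,50]]]'
python3 -m handwheel '[[[0,0,0.02,0,50],[0,0,0,0,50],[0,0,0,0,90],[0,0,0,0,90],[0,0,0,0,90],[0,0,-0.1,0,90],[0,0,-0.4,0,90],[0,0,-0.6,0,90],[0,0,-0.6,0,90],[0,0,0,0,90]]]'
python3 - <<'E'
from h import *
go(.5,-.2,.215,88)
E
```

```text
time: 19.02
position: [0.5001, 0.3676, 0.0774]
tool_rot: [3.14, -0.001, 1.536]
force: [0.2, 0.2, -3.4]
finger_gap: 0.06
grasp_force: 30.0
time: 20.27
position: [0.5025, 0.369, 0.2521]
tool_rot: [3.13, -0.006, 1.536]
force: [0.3, 0.2, -0.7]
finger_gap: 0.0899
grasp_force: 0.0
t 20.3 pos [0.502 0.369 0.252] yaw 88.0 turn 0.0 rows 0.0 shift [-5.687  0.174  0.371] rows 9.5 gap 89.9 grip 0.0 F [ 0.3  0.2 -0.7]
```

```bash
python3 -m handwheel '[[[-0.4,-0.2,0,0,93],[-0.5,-0.25,0,0,93],[-0.5,-0.25,0,0,93],[-0.5,-0.25,0,0,93],[-0.5,-0.25,0,0,93],[-0.5,-0.25,0,0,93],[-0.3,-0.2,0,0,93],[0,0,0,0,93]]]'
python3 - <<'E'
from h import *
im=capture("top"); cv2.imwrite("pics/top3.png",cv2.resize(im[120:300,180:520],None,fx=2.3,fy=2.3,interpolation=cv2.INTER_CUBIC));capture("side")
find("top","tin",.11);find("top","cast1",.03);find("top","batten",.034);find("top","board",.012)
for c in("top","side"):
  for l in("tin","cast1"):print(c,l,[(world(c,d["at"]),round(d["conf"],2)) for d in look_for(c,l)[:5]])
go(.42,-.262,.2,18)
E
```

```text
time: 21.28
position: [0.3225, 0.0522, 0.2445]
tool_rot: [3.141, 0.0, 1.532]
force: [0.4, -0.7, -0.4]
finger_gap: 0.0933
grasp_force: 0.0
top tin 0.79 (array([0.494, 0.354], dtype=float32), 0.071, 0.062, 89.8, 81) [205. 218.]
top tin 0.73 (array([ 0.494, -0.433], dtype=float32), 0.069, 0.069, 43.4, 68) [481. 217.]
top tin 0.6 (array([ 0.341, -0.18 ], dtype=float32), 0.17, 0.04, 173.9, 134) [394. 272.]
top cast1 0.85 (array([ 0.421, -0.262], dtype=float32), 0.068, 0.036, 107.8, 58) [416. 243.]
top cast1 0.79 (array([ 0.428, -0.369], dtype=float32), 0.077, 0.044, 75.7, 65) [451. 241.]
top cast1 0.77 (array([ 0.632, -0.307], dtype=float32), 0.074, 0.048, 16.6, 64) [428. 175.]
top batten 0.82 (array([0.493, 0.281], dtype=float32), 0.357, 0.039, 178.5, 252) [236. 220.]
top batten 0.19 (array([0.691, 0.219], dtype=float32), 0.07, 0.068, 15.3, 69) [258. 156.]
top board 0.83 (array([0.489, 0.365], dtype=float32), 0.357, 0.125, 178.8, 308) [210. 222.]
top board 0.7 (array([ 0.792, -0.07 ], dtype=float32), 0.103, 0.099, 41.5, 94) [351. 126.]
top tin [(array([0.495, 0.352, 0.102]), 0.93)]
top cast1 [(array([ 0.417, -0.262,  0.026]), 0.86), (array([ 0.631, -0.308,  0.029]), 0.82), (array([ 0.424, -0.364,  0.025]), 0.75), (array([0.655, 0.016, 0.195]), 0.16)]
side tin [(array([0.504, 0.349, 0.051]), 0.59)]
side cast1 [(array([ 0.413, -0.272,  0.031]), 0.92), (array([ 0.417, -0.377,  0.029]), 0.59), (array([ 0.621, -0.311,  0.027]), 0.5)]
t 21.8 pos [0.324 0.054 0.245] yaw 88.1 turn 0.779 rows 6.7 shift [-0.061  3.301  0.445] rows 5.6 gap 93.3 grip 0.0 F [ 0.  -0.2  0.4]
```

View pics/top3.png

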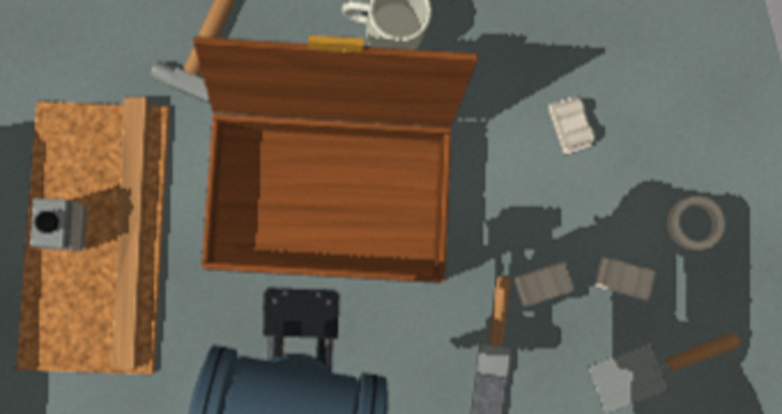

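The tin is standing on the board at crop (48,222), the batten is flat on it, and the box is empty. The three casts are at crop (545,284), (625,278) and (572,125). I'll take cast A next.

```bash
python3 -m handwheel '[[[0,0,0,-0.11,93],[0,0,0,-0.109,93],[0,0,0,0,93]]]'; python3 - <<'E'
from h import *
go(.418,-.262,.1,107.8)
E
```

```text
time: 22.15
position: [0.3238, 0.0536, 0.2446]
tool_rot: [-3.141, -0.0, 1.879]
force: [-0.4, 0.4, -0.2]
finger_gap: 0.0932
grasp_force: 0.0
t 22.1 pos [0.324 0.054 0.245] yaw 107.7 turn -0.002 rows 0.0 shift [-3.293 -0.068  1.446] rows 6.0 gap 93.2 grip 0.0 F [-0.4  0.4 -0.2]
```

```bash
python3 -m handwheel '[[[-0.4,0,0,0,93],[-0.5,-0.02,0.1,0,93],[-0.5,-0.02,0.2,0,93],[-0.5,-0.02,0.25,0,93],[-0.5,0,0.25,0,93],[-0.5,0,0.25,0,93],[-0.39,0,0.2,0,93],[0,0,0.2,0,93],[0,0,0,0,93],[0,0,0,0,93]]]'; python3 - <<'E'
from h import *
capture("side"); find("side","cast1",.03); print([world("side",d["at"]) for d in look_for("side","cast1")])
go(.418,-.262,.006,107.8)
E
```

```text
time: 23.4
position: [0.4184, -0.2616, 0.1002]
tool_rot: [3.141, 0.0, 1.879]
force: [-0.3, -0.3, 0.6]
finger_gap: 0.0931
grasp_force: 0.0
side cast1 0.78 (array([ 0.413, -0.277], dtype=float32), 0.073, 0.068, 107.0, 61) [351. 266.]
side cast1 0.59 (array([ 0.416, -0.384], dtype=float32), 0.08, 0.05, 72.8, 56) [379. 283.]
side cast1 0.52 (array([ 0.621, -0.316], dtype=float32), 0.098, 0.047, 19.2, 53) [402. 238.]
side cast1 0.32 (array([ 0.297, -0.439], dtype=float32), 0.195, 0.065, 110.2, 158) [368. 317.]
[array([ 0.419, -0.378,  0.028]), array([ 0.412, -0.273,  0.031]), array([ 0.622, -0.313,  0.027]), array([0.561, 0.062, 0.034])]
t 23.6 pos [ 0.419 -0.262  0.101] yaw 107.7 turn -0.001 rows 0.0 shift [ 0.    -0.007  0.948] rows 1.6 gap 92.9 grip 0.0 F [-0.   0.4 -0.3]
```

```bash
python3 -m handwheel '[[[0,0,0.3,0,93],[0,0,0.35,0,93],[0,0,0.2,0,93],[0,0,0.1,0,93],[0,0,0,0,93],[0,0,0,0,30],[0,0,0,0,30],[0,0,0,0,30],[0,0,0,0,30],[0,0,0,0,30]]]'
python3 -m handwheel '[[[0,0,0,0,30],[0,0,0,0,30],[0,0,0,0,30],[0,0,-0.2,0,30],[0,0,-0.5,0,30],[0,0,-0.6,0,30],[0,0,-0.6,0,30],[0,0,0,0,30]]]'
python3 - <<'E'
from h import *
go(.533,-.06,.2,90)
go(.533,-.06,.2,-3)
E
```

```text
time: 24.8
position: [0.4182, -0.2619, 0.0047]
tool_rot: [3.142, 0.0, 1.88]
force: [0.3, 0.2, 0.2]
finger_gap: 0.0478
grasp_force: 0.0
time: 25.8
position: [0.4202, -0.2639, 0.1994]
tool_rot: [3.137, 0.009, 1.88]
force: [-0.1, -0.4, -2.1]
finger_gap: 0.0395
grasp_force: 30.0
t 25.8 pos [ 0.42  -0.264  0.199] yaw 107.7 turn 0.197 rows 1.7 shift [ 2.039  1.128 -0.006] rows 3.9 gap 39.5 grip 30.0 F [-0.1 -0.4 -2.1]
t 25.8 pos [ 0.42  -0.264  0.199] yaw 107.7 turn 1.23 rows 10.5 shift [ 1.019 -2.095 -0.006] rows 3.9 gap 39.5 grip 30.0 F [-0.1 -0.4 -2.1]
```

```bash
python3 -m handwheel '[[[0,0,0,0.11,30],[0,0,0,0.11,30],[0,0,0,0.01,30],[0.3,0.12,0,0,30],[0.5,0.22,0,0,30],[0.5,0.22,0,0,30],[0.4,0.15,0,0,30],[0.25,0.1,0,0,30],[0,0,0,0,30]]]'
python3 - <<'E'
from h import *
go(.51,-.07,.016,87)
E
```

```text
time: 26.92
position: [0.509, -0.0695, 0.1935]
tool_rot: [-3.14, -0.001, 1.525]
force: [-0.4, 0.3, -2.1]
finger_gap: 0.0394
grasp_force: 30.0
t 26.9 pos [ 0.509 -0.069  0.194] yaw 87.4 turn 0.004 rows 0.0 shift [-0.005  0.01   1.775] rows 3.0 gap 39.4 grip 30.0 F [-0.4  0.3 -2.1]
```

```bash
python3 -m handwheel '[[[0,0,0.3,0,30],[0,0,0.5,0,30],[0,0,0.5,0,30],[0,0,0.3,0,30],[0,0,0.13,0,30],[0,0,0.04,0,30],[0,0,0,0,30],[0,0,0,0,62],[0,0,0,0,62],[0,0,0,0,62]]]'
python3 -m handwheel '[[[0,0,-0.3,0,60],[0,0,-0.6,0,60],[0,0,-0.6,0,60],[0,0,-0.3,0,60],[0,0,0,0,93]]]'
python3 - <<'E'
from h import *
capture("side"); print([(world("side",d["at"]),round(d["conf"],2)) for d in look_for("side","cast1")])
go(.426,-.367,.15,75)
E
```

```text
time: 28.18
position: [0.5096, -0.0713, 0.0183]
tool_rot: [3.14, 0.0, 1.519]
force: [-0.4, -0.2, 0.3]
finger_gap: 0.0613
grasp_force: 0.0
time: 28.8
position: [0.5108, -0.0718, 0.2005]
tool_rot: [3.135, 0.002, 1.519]
force: [-0.6, 0.3, -0.2]
finger_gap: 0.066
grasp_force: 0.0
[(array([ 0.421, -0.378,  0.028]), 0.91), (array([ 0.762, -0.083,  0.057]), 0.73), (array([ 0.623, -0.313,  0.025]), 0.62), (array([ 0.5  , -0.064,  0.04 ]), 0.61)]
t 28.9 pos [ 0.509 -0.071  0.197] yaw 87.0 turn 0.134 rows 1.1 shift [-3.072 -0.033  0.469] rows 5.2 gap 73.8 grip 0.0 F [-0.8 -0.7 -0.2]
```

```bash
python3 -m handwheel '[[[0,0,0,0.067,93],[0,0,0,0.067,93],[-0.4,0,0,0,93],[-0.5,-0.01,0,0,93],[-0.5,-0.01,0,0,93],[-0.5,-0.01,0.1,0,93],[-0.5,0,0.2,0,93],[-0.45,0,0.2,0,93],[-0.22,0,0.4,0,93],[0,0,0,0,93]]]'
python3 - <<'E'
from h import *
capture("top"); find("top","cast1",.03)
capture("side"); print([(world("side",d["at"]),round(d["conf"],2)) for d in look_for("side","cast1")])
go(.426,-.367,.006,75)
E
```

```text
time: 30.15
position: [0.4235, -0.3654, 0.1024]
tool_rot: [-3.133, -0.006, 1.306]
force: [0.2, 1.0, -0.5]
finger_gap: 0.0928
grasp_force: 0.0
top cast1 0.8 (array([ 0.488, -0.083], dtype=float32), 0.07, 0.04, 89.8, 67) [356. 221.]
top cast1 0.59 (array([ 0.634, -0.306], dtype=float32), 0.073, 0.048, 18.1, 64) [428. 174.]
[(array([ 0.418, -0.379,  0.029]), 0.61), (array([ 0.487, -0.071,  0.041]), 0.56), (array([ 0.612, -0.319,  0.019]), 0.43)]
t 30.4 pos [ 0.427 -0.366  0.108] yaw 75.0 turn 0.0 rows 0.0 shift [-0.01  -0.01   1.023] rows 1.7 gap 92.7 grip 0.0 F [-0.8 -0.2  0.5]
```

```bash
python3 -m handwheel '[[[0,0,0.3,0,93],[0,0,0.4,0,93],[0,0,0.2,0,93],[0,0,0.12,0,93],[0,0,0,0,93],[0,0,0,0,30],[0,0,0,0,30],[0,0,0,0,30],[0,0,0,0,30],[0,0,0,0,30]]]'
python3 -m handwheel '[[[0,0,0,0,30],[0,0,0,0,30],[0,0,0,0,30],[0,0,-0.2,0,30],[0,0,-0.5,0,30],[0,0,-0.6,0,30],[0,0,-0.6,0,30],[0,0,0,0,30]]]'
python3 - <<'E'
from h import *
go(.51,.025,.2,87)
E
```

```text
time: 31.6
position: [0.4267, -0.3671, 0.0057]
tool_rot: [3.141, 0.0, 1.308]
force: [0.4, 0.1, 0.1]
finger_gap: 0.0478
grasp_force: 0.3
time: 32.6
position: [0.4284, -0.3692, 0.201]
tool_rot: [3.134, 0.006, 1.308]
force: [0.7, -0.9, -1.0]
finger_gap: 0.0394
grasp_force: 30.0
t 32.6 pos [ 0.428 -0.369  0.201] yaw 75.0 turn -0.134 rows 1.1 shift [3.98  0.608 0.01 ] rows 6.7 gap 39.4 grip 30.0 F [ 0.7 -0.9 -1. ]
```

```bash
python3 -m handwheel '[[[0,0,0,-0.067,30],[0,0,0,-0.067,30],[0.3,0.05,0,0,30],[0.5,0.08,0,0,30],[0.5,0.08,0,0,30],[0.6,0.09,0,0,30],[0.6,0.09,0,0,30],[0.6,0.09,0,0,30],[0.5,0.08,0,0,30],[0.38,0.05,0,0,30]]]'
python3 -m handwheel '[[[0,0,0,0,30],[0,0,0,0,30]]]'
python3 - <<'E'
from h import *
capture("side"); print([(world("side",d["at"]),round(d["conf"],2)) for d in look_for("side","cast1")])
go(.51,.025,.016,87)
E
```

```text
time: 33.85
position: [0.507, 0.0297, 0.1937]
tool_rot: [-3.138, -0.0, 1.52]
force: [-0.3, -0.3, -1.5]
finger_gap: 0.0395
grasp_force: 30.0
time: 34.1
position: [0.5073, 0.027, 0.1943]
tool_rot: [-3.139, 0.0, 1.519]
force: [0.1, 0.2, -1.3]
finger_gap: 0.0398
grasp_force: 30.0
[(array([0.5  , 0.001, 0.217]), 0.77), (array([ 0.623, -0.313,  0.027]), 0.63), (array([ 0.48 , -0.068,  0.043]), 0.46)]
t 34.2 pos [0.508 0.026 0.195] yaw 86.9 turn -0.001 rows 0.0 shift [-0.011  0.024  1.789] rows 3.0 gap 39.3 grip 30.0 F [ 0.1 -0.2 -0.4]
```

```bash
python3 -m handwheel '[[[0,0,0.3,0,30],[0,0,0.5,0,30],[0,0,0.5,0,30],[0,0,0.3,0,30],[0,0,0.13,0,30],[0,0,0.04,0,30],[0,0,0,0,30],[0,0,0,0,62],[0,0,0,0,62],[0,0,0,0,62]]]'
python3 -m handwheel '[[[0,0,-0.3,0,60],[0,0,-0.6,0,60],[0,0,-0.6,0,60],[0,0,-0.3,0,60],[0,0,0,0,93]]]'
python3 - <<'E'
from h import *
go(.632,-.307,.15,17)
E
```

```text
time: 35.45
position: [0.5086, 0.0273, 0.0193]
tool_rot: [3.14, 0.0, 1.519]
force: [0.6, 0.2, 0.3]
finger_gap: 0.0612
grasp_force: 0.0
time: 36.08
position: [0.5099, 0.0271, 0.2015]
tool_rot: [3.135, 0.001, 1.519]
force: [0.1, -0.8, 0.3]
finger_gap: 0.0661
grasp_force: 0.0
t 36.1 pos [0.51  0.027 0.201] yaw 87.0 turn 0.778 rows 6.7 shift [0.191 3.552 0.515] rows 6.0 gap 66.1 grip 0.0 F [ 0.1 -0.8  0.3]
```

```bash
python3 -m handwheel '[[[0,0,0,0.11,93],[0,0,0,0.11,93],[0,0,0,0.11,93],[0,0,0,0.11,93],[0,0,0,0.11,93],[0,0,0,0.11,93],[0,0,0,0.118,93],[0,0.3,0,0,93],[0.03,0.5,0,0,93],[0.03,0.5,0,0,93]]]'
python3 -m handwheel '[[[0.03,0.5,0,0,93],[0.03,0.5,0,0,93],[0.03,0.5,0.1,0,93],[0.03,0.5,0.2,0,93],[0,0.25,0.3,0,93],[0,0,0.3,0,93],[0,0,0,0,93]]]'
python3 - <<'E'
from h import *
capture("top"); find("top","cast1",.03)
capture("side"); print([(world("side",d["at"]),round(d["conf"],2)) for d in look_for("side","cast1")])
go(.632,-.307,.006,17)
E
```

```text
time: 37.33
position: [0.5514, -0.0958, 0.1966]
tool_rot: [-3.14, 0.002, 0.298]
force: [-0.3, 0.5, -0.4]
finger_gap: 0.093
grasp_force: 0.0
time: 38.2
position: [0.6263, -0.3054, 0.103]
tool_rot: [-3.134, 0.006, 0.296]
force: [0.0, -0.2, -0.2]
finger_gap: 0.0931
grasp_force: 0.0
top cast1 0.71 (array([0.505, 0.017], dtype=float32), 0.071, 0.039, 86.4, 64) [324. 216.]
top cast1 0.64 (array([ 0.486, -0.083], dtype=float32), 0.07, 0.039, 93.4, 61) [356. 222.]
top cast1 0.15 (array([ 0.483, -0.493], dtype=float32), 0.018, 0.004, 150.8, 10) [490. 222.]
[(array([0.499, 0.012, 0.037]), 0.59), (array([ 0.619, -0.313,  0.028]), 0.49), (array([ 0.481, -0.069,  0.042]), 0.41), (array([0.588, 0.482, 0.064]), 0.28)]
t 38.4 pos [ 0.63  -0.307  0.11 ] yaw 17.0 turn 0.0 rows 0.0 shift [0.019 0.007 1.04 ] rows 1.7 gap 93.1 grip 0.0 F [ 0.1 -0.1  0.5]
```

```bash
python3 -m handwheel '[[[0.02,0,0.3,0,93],[0,0,0.4,0,93],[0,0,0.2,0,93],[0,0,0.13,0,93],[0,0,0,0,93],[0,0,0,0,30],[0,0,0,0,30],[0,0,0,0,30],[0,0,0,0,30],[0,0,0,0,30]]]'
python3 -m handwheel '[[[0,0,0,0,30],[0,0,0,0,30],[0,0,0,0,30],[0,0,-0.2,0,30],[0,0,-0.5,0,30],[0,0,-0.6,0,30],[0,0,-0.6,0,30],[0,0,0,0,30]]]'
python3 - <<'E'
from h import *
go(.51,-.2,.2,17)
go(.51,.11,.2,87)
E
```

```text
time: 39.65
position: [0.6312, -0.3065, 0.0058]
tool_rot: [3.141, -0.0, 0.297]
force: [1.7, -0.1, 0.5]
finger_gap: 0.0477
grasp_force: 0.3
time: 40.65
position: [0.634, -0.3079, 0.2044]
tool_rot: [3.131, -0.009, 0.297]
force: [-0.2, -0.5, -1.0]
finger_gap: 0.0395
grasp_force: 30.0
t 40.6 pos [ 0.634 -0.308  0.204] yaw 17.0 turn 0.0 rows 0.0 shift [-0.87  -1.394  0.044] rows 2.7 gap 39.5 grip 30.0 F [-0.2 -0.5 -1. ]
t 40.6 pos [ 0.634 -0.308  0.204] yaw 17.0 turn -0.778 rows 6.7 shift [ 4.108 -1.457  0.044] rows 7.3 gap 39.5 grip 30.0 F [-0.2 -0.5 -1. ]
```

```bash
python3 -m handwheel '[[[-0.22,-0.35,0,0,30],[-0.3,-0.45,0,0,30],[-0.3,-0.45,0,0,30],[-0.05,-0.14,0,0,30],[0,0,0,-0.11,30],[0,0,0,-0.11,30],[0,0,0,-0.11,30],[0,0,0,-0.11,30],[0,0,0,-0.11,30],[0,0,0,-0.11,30]]]'
python3 -m handwheel '[[[0,0,0,-0.11,30],[0.4,0,0,0,30],[0.5,0,0,0,30],[0.6,0,0,0,30],[0.6,0,0,0,30],[0.6,0,0,0,30],[0.4,0,0,0,30],[0,0,0,0,30],[0,0,0,0,30]]]'
python3 - <<'E'
from h import *
capture("side"); print([(world("side",d["at"]),round(d["conf"],2)) for d in look_for("side","cast1")])
go(.51,.112,.016,87)
E
```

```text
time: 41.9
position: [0.5077, -0.199, 0.1953]
tool_rot: [-3.141, -0.0, 1.339]
force: [0.3, -0.1, -0.6]
finger_gap: 0.0395
grasp_force: 30.0
time: 43.02
position: [0.5275, 0.1101, 0.1954]
tool_rot: [-3.141, 0.001, 1.507]
force: [0.4, -0.2, -1.3]
finger_gap: 0.0396
grasp_force: 30.0
[(array([0.496, 0.012, 0.034]), 0.64), (array([ 0.483, -0.07 ,  0.041]), 0.6), (array([0.521, 0.093, 0.214]), 0.52)]
t 43.1 pos [0.527 0.109 0.195] yaw 86.2 turn -0.009 rows 0.1 shift [ 0.018 -0.176  1.795] rows 3.0 gap 39.7 grip 30.0 F [-0.1 -0.6 -2.2]
```

```bash
python3 -m handwheel '[[[0,-0.17,0.2,0,30],[0,0,0.5,0,30],[0,0,0.5,0,30],[0,0,0.4,0,30],[0,0,0.13,0,30],[0,0,0.04,0,30],[0,0,0,0,30],[0,0,0,0,62],[0,0,0,0,62],[0,0,0,0,62]]]'
python3 -m handwheel '[[[0,0,-0.3,0,60],[0,0,-0.6,0,60],[0,0,-0.6,0,60],[0,0,-0.3,0,60],[-0.5,-0.3,0,0,60],[-0.5,-0.3,0,0,10],[-0.5,-0.3,0,0,0],[-0.5,-0.3,0,0,0],[0,-0.2,0,0,0],[0,0,0,0,0]]]'
python3 - <<'E'
from h import *
im=capture("top"); cv2.imwrite("pics/top4.png",cv2.resize(im[90:300,180:520],None,fx=2.3,fy=2.3,interpolation=cv2.INTER_CUBIC));
cv2.imwrite("pics/side4.png",capture("side"))
find("top","cast1",.035)
print([(world("side",d["at"]),round(d["conf"],2)) for d in look_for("side","cast1")])
for c in("top","side"): print([(world(c,d["at"]),round(d["conf"],2)) for d in look_for(c,"lid_edge")])
go(.5,.02,.3,-3)
E
```

```text
time: 44.38
position: [0.5108, 0.1117, 0.0193]
tool_rot: [3.14, -0.0, 1.506]
force: [-0.2, -0.6, -0.4]
finger_gap: 0.0611
grasp_force: 0.0
time: 45.62
position: [0.3568, -0.0792, 0.1989]
tool_rot: [3.141, 0.0, 1.504]
force: [-0.5, -0.0, -0.5]
finger_gap: 0.0145
grasp_force: 0.0
top cast1 0.79 (array([0.508, 0.116], dtype=float32), 0.073, 0.043, 89.8, 70) [291. 215.]
top cast1 0.74 (array([0.506, 0.017], dtype=float32), 0.07, 0.04, 89.8, 65) [324. 215.]
top cast1 0.56 (array([ 0.489, -0.081], dtype=float32), 0.073, 0.042, 89.8, 69) [356. 221.]
[(array([0.496, 0.012, 0.033]), 0.77), (array([ 0.486, -0.071,  0.041]), 0.6), (array([0.486, 0.349, 0.074]), 0.57), (array([0.497, 0.127, 0.019]), 0.54)]
[(array([0.655, 0.016, 0.198]), 0.69), (array([ 0.487, -0.078,  0.033]), 0.54), (array([0.761, 0.187, 0.018]), 0.46)]
[(array([ 0.654, -0.005,  0.187]), 0.67)]
t 45.9 pos [ 0.358 -0.078  0.199] yaw 86.4 turn 0.993 rows 8.5 shift [ 1.362 -1.058 -1.014] rows 3.3 gap 0.4 grip 0.0 F [ 0.4  0.4 -0.1]
```

View pics/top4.png

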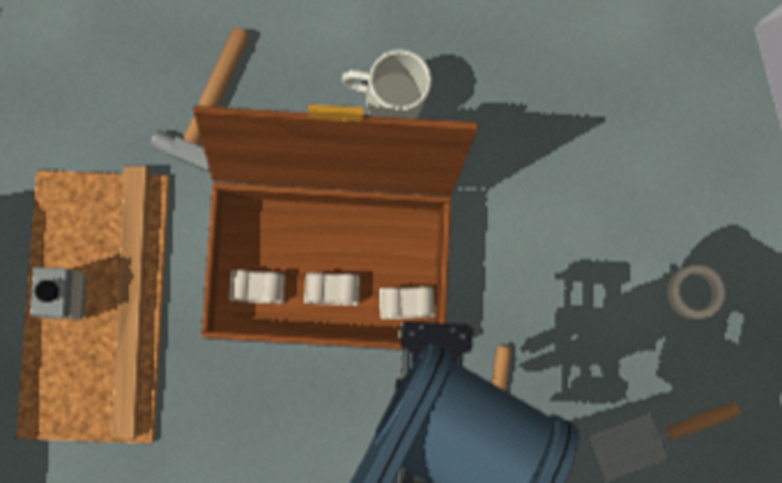

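View pics/side4.png

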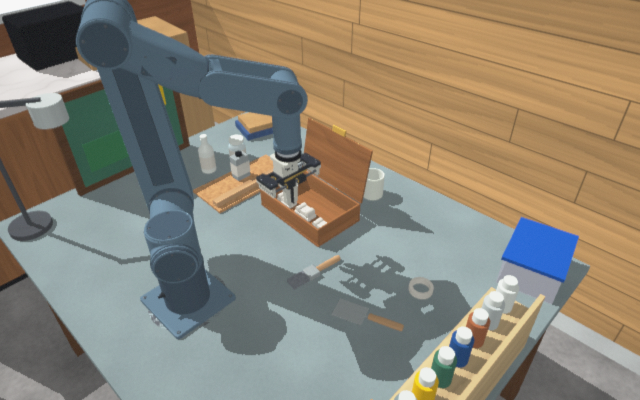

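Both views show the three casts in the box (crop (257,287), (332,289) and (407,302)), none left on the bench, and the lid still open with its tab at crop (335,113). I'll go over the lid with closed fingers and draw it shut along its arc.

```bash
python3 -m handwheel '[[[0,0,-0.3,0.11,0],[0,0,-0.4,0.11,0],[0,0,-0.4,0.11,0],[0,0,-0.3,0.11,0],[0,0,-0.1,0.11,0],[0,0,0,0.11,0],[0,0,0,0.11,0],[0,0,0,0.11,0],[0,0,0,0.11,0],[0,0,0,0,0]]]'
python3 - <<'E'
from h import *
go(.73,.012,.35,-3)
for z in(.27,.28,.29):print(onplane("top",(335/2.3+180-.3,113/2.3+90-.3),z))
E
```

```text
time: 47.18
position: [0.3581, -0.0786, 0.3485]
tool_rot: [-3.141, 0.0, -0.046]
force: [0.1, 0.2, 0.4]
finger_gap: 0.0002
grasp_force: 0.0
t 47.2 pos [ 0.358 -0.079  0.349] yaw -2.6 turn 0.004 rows 0.0 shift [ 3.666 -1.099 -0.015] rows 6.4 gap 0.2 grip 0.0 F [0.1 0.2 0.4]
[0.679 0.014 0.27 ]
[0.676 0.014 0.28 ]
[0.673 0.014 0.29 ]
```

```bash
python3 -m handwheel '[[[0.3,-0.1,0,0,0],[0.5,-0.15,0,0,0],[0.5,-0.15,0,0,0],[0.5,-0.15,0,0,0],[0.5,-0.15,0,0,0],[0.5,-0.15,0,0,0],[0.5,-0.15,0,0,0],[0.37,-0.1,0,0,0],[0,0,0,0,0]]]'
python3 - <<'E'
from h import *
go(.725,.012,.245,-3)
cv2.imwrite("pics/side5.png",capture("side")[60:260,200:480])
E
```

```text
time: 48.3
position: [0.7315, 0.0142, 0.3443]
tool_rot: [-3.141, 0.005, -0.043]
force: [-0.9, -0.7, -0.6]
finger_gap: 0.0006
grasp_force: 0.0
t 48.3 pos [0.732 0.014 0.344] yaw -2.5 turn 0.006 rows 0.0 shift [-0.064  0.025  0.993] rows 1.7 gap 0.6 grip 0.0 F [-0.9 -0.7 -0.6]
```

View pics/side5.png

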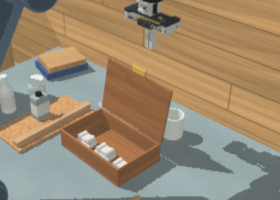

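The fingers (crop (150,40)) are above and behind the lid's free edge (crop (138,70)), so I can descend and start the pull.

```bash
python3 -m handwheel '[[[0,0,0.3,0,0],[0,0,0.4,0,0],[0,0,0.29,0,0],[0,0,0,0,0],[-0.2,0,0,0,0],[-0.2,0,0,0,0],[-0.2,0,0,0,0],[-0.2,0,0,0,0],[0,0,0,0,0]]]'
python3 - <<'E'
from h import *
go(.604,.012,.242,-2.5)
E
```

```text
time: 49.48
position: [0.6495, 0.0168, 0.2532]
tool_rot: [3.141, -0.004, -0.048]
force: [0.3, -0.4, 0.2]
finger_gap: 0.0005
grasp_force: 0.0
t 49.5 pos [0.649 0.017 0.253] yaw -2.8 turn -0.003 rows 0.0 shift [-0.452  0.068  0.112] rows 0.8 gap 0.5 grip 0.0 F [ 0.3 -0.4  0.2]
```

```bash
python3 -m handwheel '[[[-0.22,0,0.05,0,0],[-0.23,0,0.06,0,0],[-0.21,0,0.07,0,0],[-0.21,0,0.08,0,0],[0,0,0,0,0]]]'
python3 - <<'E'
from h import *
go(.526,.012,.2015,-2.5)
cv2.imwrite("pics/side6.png",capture("side")[60:260,200:480])
E
```

```text
time: 50.1
position: [0.5626, 0.0211, 0.2246]
tool_rot: [3.141, -0.001, -0.048]
force: [0.2, -0.3, -0.5]
finger_gap: 0.0005
grasp_force: 0.0
t 50.1 pos [0.563 0.021 0.225] yaw -2.8 turn -0.003 rows 0.0 shift [-0.361  0.107  0.231] rows 0.7 gap 0.5 grip 0.0 F [ 0.2 -0.3 -0.5]
```

View pics/side6.png

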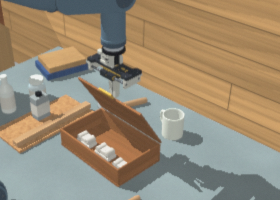

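The lid has followed the fingers to roughly 60°. I'll keep going along the arc.

```bash
python3 -m handwheel '[[[-0.18,0,0.11,0,0],[-0.18,0,0.12,0,0],[-0.14,0,0.17,0,0],[-0.14,0,0.17,0,0],[-0.09,0,0.2,0,0],[-0.09,0,0.2,0,0],[-0.05,0,0.2,0,0],[0,0,0,0,0]]]'
python3 - <<'E'
from h import *
go(.47,.012,.0835,-2.5)
E
```

```text
time: 51.15
position: [0.476, 0.0253, 0.106]
tool_rot: [-3.141, 0.002, -0.049]
force: [0.6, -0.6, -0.9]
finger_gap: 0.0006
grasp_force: 0.0
t 51.1 pos [0.476 0.025 0.106] yaw -2.8 turn -0.003 rows 0.0 shift [-0.054  0.136  0.225] rows 0.4 gap 0.6 grip 0.0 F [ 0.6 -0.6 -0.9]
```

```bash
python3 -m handwheel '[[[-0.03,0,0.12,0,0],[-0.02,0,0.1,0,0],[0,0,0.03,0,0],[0,0,0.02,0,0],[0,0,0.02,0,0],[0,0,0,0,0]]]'
python3 - <<'E'
from h import *
go(.47,.012,.0835,-2.5)
E
```

```text
time: 51.9
position: [0.4718, 0.0255, 0.0832]
tool_rot: [3.14, -0.004, -0.048]
force: [-16.4, 1.8, 54.4]
finger_gap: 0.0003
grasp_force: 27.3
t 51.9 pos [0.472 0.025 0.083] yaw -2.7 turn -0.003 rows 0.0 shift [-0.012  0.136 -0.003] rows 0.2 gap 0.3 grip 27.3 F [-16.4   1.8  54.4]
```

```bash
python3 -m handwheel '[[[0,0,-0.1,0,0],[0,0,-0.5,0,0],[0,0,-0.6,0,0],[-0.4,0,-0.2,0,0],[-0.5,0.3,0,0,0],[-0.4,0.4,0,0,0],[0,0.4,0,0,0],[0,0.5,0,0,0],[0,0.3,0,0,0],[0,0,0,0,0]]]'
python3 - <<'E'
from h import *
im=capture("top"); cv2.imwrite("pics/top7.png",cv2.resize(im[90:300,120:520],None,fx=2,fy=2))
cv2.imwrite("pics/side7.png",cv2.resize(capture("side")[100:340,180:500],None,fx=2,fy=2))
for c in("top","side"):
  for l in("lid","lid_edge","cast1"): print(c,l,[(world(c,d["at"]),round(d["conf"],2)) for d in look_for(c,l)])
find("top","lid",.083)
E
```

```text
time: 53.15
position: [0.3316, -0.1593, 0.2173]
tool_rot: [-3.141, 0.001, -0.052]
force: [-0.3, 0.9, 0.3]
finger_gap: 0.0006
grasp_force: 0.0
top lid [(array([0.526, 0.023, 0.079]), 0.87)]
top lid_edge [(array([0.526, 0.022, 0.079]), 0.67), (array([ 0.502, -0.478,  0.018]), 0.44)]
top cast1 [(array([0.527, 0.025, 0.085]), 0.43), (array([0.527, 0.024, 0.08 ]), 0.16)]
side lid [(array([ 0.486, -0.054,  0.084]), 0.72), (array([ 0.467, -0.065,  0.08 ]), 0.52)]
side lid_edge [(array([ 0.468, -0.065,  0.08 ]), 0.66), (array([ 0.487, -0.052,  0.082]), 0.6)]
side cast1 [(array([0.446, 0.349, 0.015]), 0.18)]
top lid 0.89 (array([0.522, 0.023], dtype=float32), 0.313, 0.219, 86.5, 344) [322. 209.]
```

View pics/top7.png

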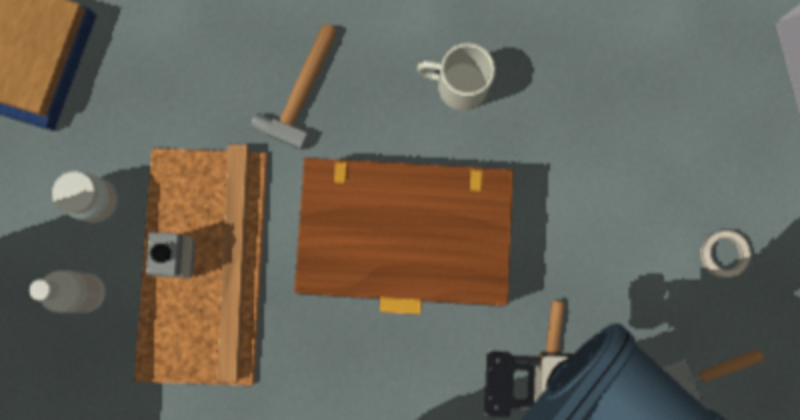

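View pics/side7.png

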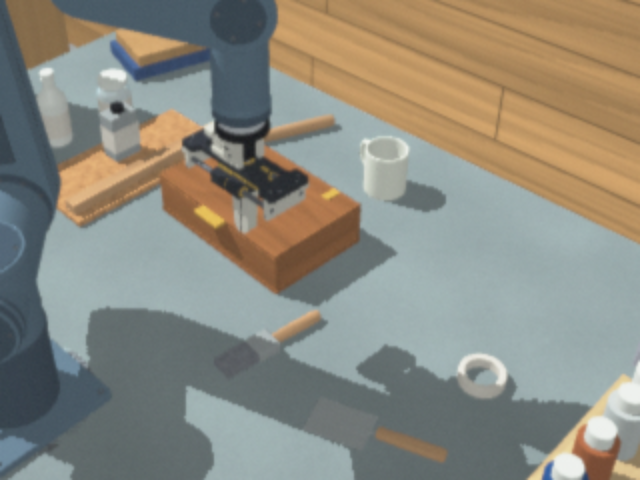

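Both views show the lid flat on the rim (tab at crop (400,305) in the top view). The tin and batten are on the board, no ornaments remain on the bench, and the bystanders look undisturbed. Ready to hand in.

```bash
python3 -c "
from h import *
print(env.hand_in())"
```

```text
the job is handed in; nothing more can be done
None
```

Handed in at about 53 s of the 210 s: the batten and tin are on the cork board, all three ornaments found are in the box, and the lid is closed; the hand-in gave no verdict back.

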